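Load the warming drawer, set the order screen and start the unit

ROBOT

A 6-joint arm with a two-finger parallel gripper is mounted at the origin on the work surface. World frame = base frame: x ahead of the robot, y to its left, z up, the work surface at z = 0. Lengths are in m, angles in rad, forces in N, time in s.
With the tool pointing down it reaches from about 0.425 to 0.95 m from the base axis. Payload 3.5 kg.
Tool frame: the origin (TCP) lies midway between the tips of the shut fingers; the grasp point (between the pads) lies 19 mm behind it; z points along the fingers, y is the direction in which the jaws open and shut (so a half turn about z gives the same grasp; the last joint's range is limited). The gripper opens to 85 mm and grips with 20 to 120 N. Pads are 22 mm wide; open, the fingers measure 114 mm over their backs; the gripper's body (76 mm by 85 mm) begins 54 mm behind the grasp point. The pads swing forward as they close: fully open they stand 13 mm farther back than shut.
Start: joints at [1.031, 0.286, 1.577, -0, 1.279, -0.15], TCP at [0.256, 0.624, 0.231] pointing down, gripper open.
Joint ranges: [-2.77, 2.77], [-0.9, 2.22], [0.21, 2.48], [-1.53, 4.67], [0.24, 2.81], [-2.84, 2.84]. Speed limits (rad/s): [2.79, 2.79, 3.14, 3.14, 3.14, 3.14].

INTERFACE

Orientations are given as a unit quaternion [x, y, z, w].
In Python, from plant import * gives the robot as it stands.
- The arm moves only by the shell command python3 -m jog 'ROWS' [FORCE]. ROWS is a JSON object of lists of equal length, an entry for each row: "travel": the shift along the world's x, y, z in mm, a list of three; "dr": the turn, a rotation vector about the world's x, y, z in degrees, a list of three; "jaw": the closure in counts, from 0 (fully open) to 255 (shut). In form: {"travel": [[x, y, z], ...], "dr": [[wx, wy, wz], ...], "jaw": [jaw, ...]}. A call has 1 to 5 rows; each row shifts and turns the commanded pose from where the row before left it; what a row does not reach is not made up. A row lasts 1/12 s, in which the tool goes at most 41.7 mm and 7.16 degrees, less where a joint would pass 70% of its speed; a pose out of reach is approached as far as the arm can. A call is refused whole if a number of a shift passes 41.7 or a number of a turn 7.16, either way. A call with a gripper value outside its range is refused whole. The fingers move at their own pace and stop on an object; FORCE is the grip in N (left out, the last holds). Time passes only in rows, so rows that do not move let the fingers close. It gives the time, the measured TCP pose, the force and the opening at its end, in the units of the state.
- get_state(): the state, without advancing time (a new reading comes with each control period).
- read_camera(name): name is "scene" or "top" or "wrist"; returns the picture (480x640x3 uint8, red, green, blue); there is no depth.
- camera_info(name): a dict with "K" (3x3 intrinsics, pixels), "k1" (the pictures are not rectified: a ray, as slopes to the right and down, at radius r is drawn at 1 + k1 r^2 times it, then the intrinsics apply), "R" (3x3) and "t" (3): a world point X has camera coordinates R X + t; the wrist camera has in their place "mount" (4x4, takes a point from camera to tool coordinates, whose origin is the TCP and whose axes are the flange's). Camera axes: x right, y down, z forward; pixel columns grow to the right and rows downward; lengths in m; the calibration is good to about 2 mm. A picture is of the moment at which its call begins: read the wrist's pose just before it. camera_info takes no time and is no camera call.
- sign_off(): hands the job in, once; it reports no verdict.
The state is a dict: "time": time; "qpos": joint angles; "dq": joint speeds; "joint_efforts": joint torques, N m; "eef_pos": TCP position; "tcp_rot": TCP orientation; "contact_force": force on the tool from outside, world axes, zero at the start; "wrist_torque": the same for the moment, N m; "opening": opening from 0.0 (shut) to 1.0 (fully open).
Only numpy, scipy, OpenCV 4.12 (cv2) and the standard library are available. Lean on these libraries where they do the work, as an engineer would, in place of code of your own. Each camera call takes 0.05 s, during which the arm holds its last target. There are 200 camera calls.

TASK

Put every ramekin from the baking sheet into the open warming drawer, standing upright on its floor, then push the drawer fully home. Swivel the order screen until its red pointer stands on the green mark of the dial and lean it back to 30 degrees from upright, the green line of its side gauge. Only when the drawer is home and the screen is set, push the orange start slide all the way to its green end, keep it there for about half a second and let it snap back; leave the sugar jar, the milk jug and the bowl where they are.

Things in the scene. Friction and masses are not known exactly. Their poses are not given: they have to be found in the camera images.
- unit: warming unit, a steel and grey box fixed to the worktop, 240 deep (x) x 340 wide (y) x 100 mm high, its front opening towards -x of its frame; origin at the centre of its underside; front face at x = -120 mm. Its roof is 12 mm thick and flat but for the slide's black track (36 x 110 x 8 mm); the open drawer's floor can be reached from above only in front of the front face
- drawer (a joint): how far the warming drawer is open, in m: 0 fully home, at most 0.165; it slides out towards -x of the unit. It starts 0.14 to 0.16 open. About 3 N of friction holds it wherever it is left; it is pushed home until it seats against its stop and stays there; fully home means within 4 mm
- drawer_floor (a point): centre of the drawer's inner floor, 26 mm above the worktop (moves with the drawer; axes parallel to the unit's). Inside: x -90 to +89, y -150 to +150 mm; side and back walls 6 mm thick and 40 mm high; the black front panel spans x -102 to -90 mm and rises 56 mm above the floor. The unit's roof is 62 mm above the floor, so standing ramekins pass below it
- drawer_handle (a point): middle of the drawer's steel bar handle: a round bar 11 mm thick and 120 mm long along y, its axis 35 mm in front (-x) of the front panel and 30 mm above the drawer's inner floor
- slide (a joint): travel of the start slide in m: 0 at rest, 0.040 at its end; it moves towards +y of the unit, to the end marked green. The spring needs about 2 N to start and 6.6 N at the end and returns it when let go. At the end means beyond 0.036, kept 0.2 s; back means below 0.004
- slide_top (a point): centre of the top of the orange slide button (moves with it): a block 28 (x) x 16 (y) x 20 mm high on the unit's roof, its top 128.5 mm above the worktop, its underside 108.5 mm; at rest it lies at x = -75, y = -20 mm in the unit's frame
- stand: foot of the order screen: black disc 176 mm across and 12 mm high, fixed to the worktop; origin at the centre of its underside, on the swivel axis. The screen turns about the vertical axis through it; the tilt hinge is horizontal and crosses that axis 115 mm above the worktop
- dial: white dial ring lying on the stand's foot around the swivel axis (origin on the axis, at the worktop; its top 14.5 mm above it), with a green mark 12 mm wide, 50 to 80 mm out from the axis in the direction of the dial's own -x
- swivel (a joint): swivel of the screen in rad, counter-clockwise from above, 0 when the screen faces -x of the stand, range -1.3 to 1.3; slight friction (0.1 N m), stays where it is left. The pointer is on the mark when stand yaw + swivel = dial yaw; it must be within 0.09 rad (5 degrees)
- screen (a joint): lean of the screen in rad: 0 upright, growing as its top goes back, away from the side it faces; range -0.25 to 1.2; stiff hinge (0.3 N m), stays where it is left. Wanted: 0.524 rad (30 degrees), within 0.09 rad (5 degrees); there the red line on the screen's side edge continues the green line of the white side gauge
- pointer (a point): tip of the red pointer, which turns with the swivel, 70 mm out from the swivel axis and 18.5 mm above the worktop, on the side that the screen faces, in the direction of this frame's -x
- grab_bar (a point): middle of the brass grab bar: round, 12 mm thick, 140 mm long along this frame's y, free between posts 62 mm either side of its middle; 150 mm from the tilt hinge, 35 mm beyond the screen's top edge. The screen (170 wide, 14 mm thick) faces this frame's -x. With lean t and facing direction f the bar is at hinge - 0.150 sin(t) f + 0.150 cos(t) up; moving the bar turns and leans the screen
- sheet: dark baking sheet, 230 x 230 x 3 mm, fixed to the worktop; origin at the centre of its underside; the ramekins start on it, their centres at least 94 mm apart
- ramekin1: white ceramic ramekin with a chocolate cake baked in it: a plain upright cylinder 62 mm across and 42 mm high, 140 g (100 to 195 g); origin at the centre of its underside, z up through the cake. 2 to 4 of the four ramekins are there in a run; the others are absent
- ramekin2: white ceramic ramekin with a chocolate cake baked in it: a plain upright cylinder 62 mm across and 42 mm high, 140 g (100 to 195 g); origin at the centre of its underside, z up through the cake. 2 to 4 of the four ramekins are there in a run; the others are absent
- ramekin3: white ceramic ramekin with a chocolate cake baked in it: a plain upright cylinder 62 mm across and 42 mm high, 140 g (100 to 195 g); origin at the centre of its underside, z up through the cake. 2 to 4 of the four ramekins are there in a run; the others are absent
- ramekin4: white ceramic ramekin with a chocolate cake baked in it: a plain upright cylinder 62 mm across and 42 mm high, 140 g (100 to 195 g); origin at the centre of its underside, z up through the cake. 2 to 4 of the four ramekins are there in a run; the others are absent
- sugar_jar: glass sugar jar with a wooden lid, 72 mm across, 100 mm high; origin at the centre of its underside; not to be moved
- milk_jug: steel milk jug, 72 mm across, 85 mm high; origin at the centre of its underside; not to be moved
- bowl: small blue bowl, 100 mm across, 40 mm high; origin at the centre of its underside; not to be moved
Things that resemble listed ones, but are neither listed nor needed, are in the scene too. Leave any pink or turquoise look-alike of the ramekin1 alone.

How it is judged:
By the outcome, as a careful person would: the job done as asked, in the order asked, and still so for the second after the job is handed in, with the robot touching nothing.
Of ramekin1, ramekin2, ramekin3, ramekin4 only 2 to 4 are there at a start; the rules pass over those that are not, and their reading is None.
At some moment in a run one of ramekin1, ramekin2, ramekin3, ramekin4 may be knocked a few centimetres aside while the robot is not near it.
Once in a run the grip may slacken for a moment while it holds something.
It also fails if it takes over 210 s, if anything falls off the work surface, if the arm or the gripper's body presses on something with over 40 N, if the wrist force passes 120 N, or if a joint passes its speed limit or range.

## Working session

There is one attempt and no reset: what is moved stays moved. The work goes in short steps, Python scripts to look and compute and a shell command to move; the robot and the scene stay as the last step left them, time stands still between calls to the robot, and variables do not carry over. Pictures are saved under pics/ and viewed, about 12 in all and at most 16, crops included, and the job is handed in when it is done.

```bash
ls; mkdir -p pics; python3 - <<'E'
from plant import *
import cv2
s=get_state(); print(s)
for n in ("top","scene"):
    im=read_camera(n); cv2.imwrite(f"pics/{n}0.png",im[:,:,::-1]); print(n,camera_info(n))
print(camera_info("wrist"))
E
```

```text
pics
{'time': 0.0, 'qpos': array([ 1.03098365e+00,  2.87198683e-01,  1.57818531e+00, -1.62407315e-05,
        1.27858805e+00, -1.49988908e-01]), 'dq': array([ 0.00222646,  0.00066822,  0.00062456,  0.00047435,  0.00119219,
       -0.00054055]), 'joint_efforts': array([ 6.21341533e-04, -4.05970287e+01, -2.92630434e+01, -1.26542632e-04,
        5.71301833e-03, -1.24736036e-05]), 'eef_pos': array([0.2561442 , 0.62380018, 0.22992066]), 'tcp_rot': array([ 1.93677649e-01,  9.81064500e-01, -1.12226135e-03, -3.94924420e-04]), 'contact_force': array([-0.73986299,  0.51745957, -0.87619915]), 'wrist_torque': array([-0.0436376 ,  0.04341564,  0.04159336]), 'opening': 1.0007655013182226}
top {'K': array([[550.1561525,   0.       , 326.8548494],
       [  0.       , 550.1561525, 242.9265092],
       [  0.       ,   0.       ,   1.       ]]), 'k1': 0.019845489378950212, 'R': array([[ 0.01817363, -0.99982587,  0.0042377 ],
       [-0.99790726, -0.01840149, -0.06198771],
       [ 0.0620549 , -0.00310229, -0.99806792]]), 't': array([0.02955226, 0.55678402, 1.57676256])}
scene {'K': array([[546.3372273
[... 206 characters left out ...]
0055847 ],
       [ 0.60036442,  0.37420374, -0.70677728],
       [-0.59561086, -0.38054305, -0.70741408]]), 't': array([ 0.27345789, -0.23439029,  1.73525704])}
{'K': array([[343.79640179,   0.        , 318.09527628],
       [  0.        , 343.79640179, 230.03539377],
       [  0.        ,   0.        ,   1.        ]]), 'k1': 0.02230670627016276, 'mount': array([[-5.42261729e-04, -9.55615235e-01, -2.94617087e-01,
         7.56677582e-02],
       [ 9.99999211e-01, -1.84272076e-04, -1.24286104e-03,
        -7.02504618e-06],
       [ 1.13340724e-03, -2.94617529e-01,  9.55614581e-01,
        -1.43564328e-01],
       [ 0.00000000e+00,  0.00000000e+00,  0.00000000e+00,
         1.00000000e+00]])}
```

View pics/top0.png

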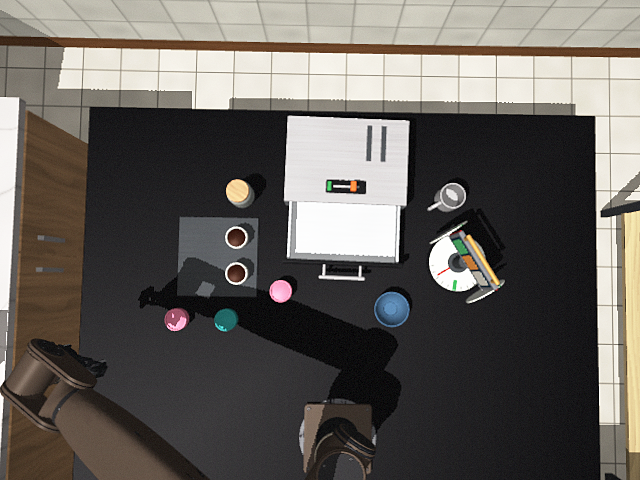

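View pics/scene0.png

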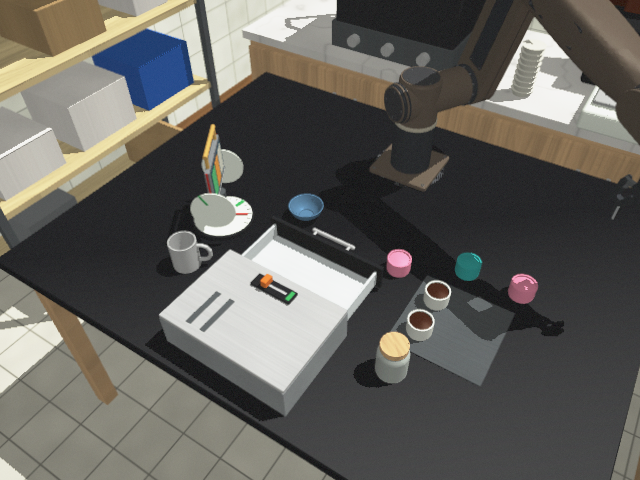

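The top view shows two white ramekins with brown cakes, at (236,237) and (236,273) on the sheet. The look-alikes are pink (281,291), mauve (176,320) and turquoise (226,320). The drawer is open, with its handle at (343,272), and the slide is at (354,187). The dial's green mark is at (455,285) and the pointer at (443,272). I'll enlarge to confirm and measure.

```bash
cat > h.py <<'E'
from plant import *
import cv2, numpy as np
from scipy.spatial.transform import Rotation as Rot
def cam(n):
    c=camera_info(n)
    if n=="wrist":
        s=get_state(); M=np.eye(4); M[:3,:3]=Rot.from_quat(s["tcp_rot"]).as_matrix(); M[:3,3]=s["eef_pos"]
        T=np.linalg.inv(M@c["mount"]); c["R"],c["t"]=T[:3,:3],T[:3,3]
    return c
def dist(c): return np.array([c["k1"],0,0,0,0.])
def ground(c,uv,z):
    "world point at height z seen at pixel uv"
    p=cv2.undistortPoints(np.array([[uv]],float),c["K"],dist(c))[0,0]
    d=c["R"].T@np.array([p[0],p[1],1]); o=-c["R"].T@c["t"]
    return o+d*(z-o[2])/d[2]
def pix(c,X): return cv2.projectPoints(np.array([X],float),cv2.Rodrigues(c["R"])[0],np.array(c["t"],float),c["K"],dist(c))[0].reshape(-1,2)
def snap(n,name,box=None,f=1):
    c=cam(n); im=read_camera(n)[:,:,::-1].copy(); full=im
    if box: im=im[box[1]:box[3],box[0]:box[2]]
    cv2.imwrite("pics/"+name,cv2.resize(im,None,fx=f,fy=f,interpolation=cv2.INTER_CUBIC)); return c,full
E
python3 - <<'E'
from h import *
im=cv2.imread("pics/top0.png")
a=cv2.resize(im[100:340,160:420],None,fx=3,fy=3,interpolation=cv2.INTER_CUBIC)[:600]
b=cv2.resize(im[180:320,400:540],None,fx=4,fy=4,interpolation=cv2.INTER_CUBIC)
cv2.imwrite("pics/a.png",cv2.resize(im[110:300,160:420],None,fx=3,fy=3,interpolation=cv2.INTER_CUBIC)); cv2.imwrite("pics/b.png",b)
s=cv2.imread("pics/scene0.png"); cv2.imwrite("pics/c.png",cv2.resize(s[110:270,150:340],None,fx=3.5,fy=3.5,interpolation=cv2.INTER_CUBIC))
E
```

```text
(no output)
```

View pics/a.png

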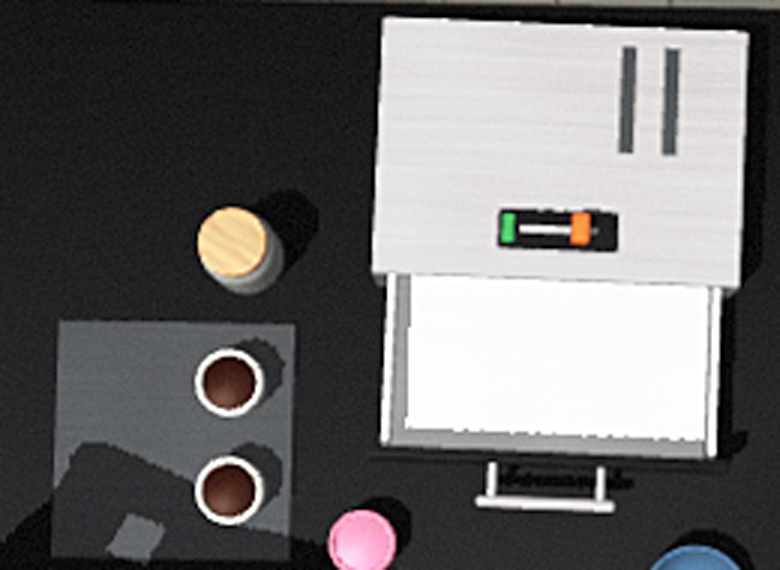

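View pics/b.png

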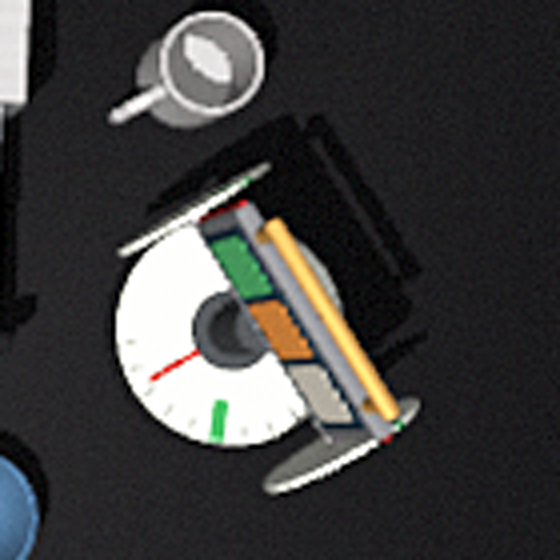

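View pics/c.png

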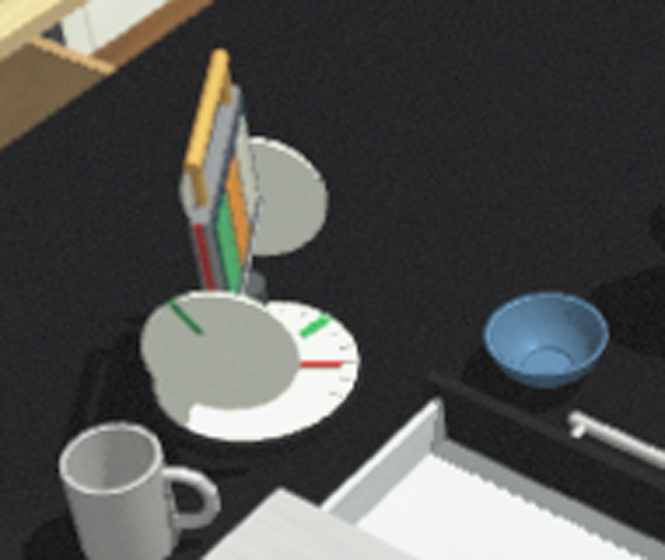

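Crops: the white and brown ramekins are at crop px (229,382) and (229,490). The pink one at (363,540) is a decoy, so the two on the sheet fit the description. In the screen crop, the pointer tip is at (152,379), the mark runs (222,402)-(218,440), and the bar ends are at (272,224) and (393,412). Next I'll compute positions.

```bash
python3 - <<'E'
from h import *
from scipy.optimize import least_squares
np.set_printoptions(precision=4,suppress=True)
c=cam("top")
A=lambda u,v:((u+.5)/3-.5+160,(v+.5)/3-.5+110)
B=lambda u,v:((u+.5)/4-.5+400,(v+.5)/4-.5+180)
g=lambda p,z:ground(c,p,z)
for n,p,z in [("r1",A(229,382),.045),("r2",A(229,490),.045),("pink",A(362,541),.042),("ubl",A(383,17),.1),("ubr",A(748,30),.1),("ufl",A(372,273),.1),("ufr",A(740,286),.1),("slide",A(581,229),.1285),("hl",A(477,501),.056),("hr",A(613,507),.056),("jar",A(233,241),.1),("bowl",(392,309),.04),("mug",B(213,62),.085),
 ("sheetTL",A(59,321),.003),("sheetTR",A(296,324),.003),("sheetBR",A(291,560),.003),("panel L",A(385,446),.082),("panR",A(715,458),.082)]: print(n,g(p,z))
P=g(B(152,379),.0185);M1=g(B(222,402),.0145);M2=g(B(217,440),.0145)
print("ptr",P,"mark",M1,M2)
b1=np.array(B(272,224));b2=np.array(B(393,412))
cs=cam("scene"); C=lambda u,v:np.array(((u+.5)/3.5-.5+150,(v+.5)/3.5-.5+110))
s1=C(220,52);s2=C(192,165)   # bar ends in scene: far(-y?) and near
def model(x):
    ax,ay,f,t=x; F=np.array([np.cos(f),np.sin(f),0]); Y=np.array([-F[1],F[0],0])
    mid=np.array([ax,ay,.115])-.15*np.sin(t)*F+np.array([0,0,.15*np.cos(t)])
    return mid,F,Y
def res(x):
    mid,F,Y=model(x); r=[]
    e=[mid+.07*Y,mid-.07*Y]
    pb=pix(c,e); ps=pix(cs,e)
    r+=min([(pb-np.array([b1,b2])).ravel(),(pb-np.array([b2,b1])).ravel()],key=np.linalg.norm).tolist()
    r+=min([(ps-np.array([s1,s2])).ravel(),(ps-np.array([s2,s1])).ravel()],key=np.linalg.norm).tolist()
    ptr=np.array([x[0],x[1],.0185])+.07*F
    r+=(pix(c,[ptr])[0]-np.array(B(152,379))).tolist()
    return r
best=min((least_squares(res,[P[0]+.05,P[1]-.05,f,t]) for f in (2,2.5,3,3.5) for t in(-.1,.1,.3)),key=lambda o:o.cost)
x=best.x; print("axis",x[:2],"face",x[2],"lean",x[3],"cost",best.cost,best.fun)
m=(M1+M2)/2; print("markdir",np.arctan2(m[1]-x[1],m[0]-x[0]), np.arctan2(M2[1]-M1[1],M2[0]-M1[0]),"r",np.hypot(*(m[:2]-x[:2])))
print("bar",model(x)[0])
E
```

```text
r1 [0.5665 0.2986 0.045 ]
r2 [0.4643 0.2957 0.045 ]
pink [0.4185 0.1693 0.042 ]
ubl [0.9046 0.1564 0.1   ]
ubr [ 0.8989 -0.1823  0.1   ]
ufl [0.6656 0.1612 0.1   ]
ufr [ 0.6599 -0.1773  0.1   ]
slide [ 0.7052 -0.0289  0.1285]
hl [0.4581 0.0612 0.056 ]
hr [ 0.4549 -0.0665  0.056 ]
jar [0.6927 0.2896 0.1   ]
bowl [ 0.3705 -0.1482  0.04  ]
mug [ 0.6919 -0.3089  0.085 ]
sheetTL [0.626  0.4724 0.003 ]
sheetTR [0.6274 0.2417 0.003 ]
sheetBR [0.398  0.2406 0.003 ]
panel L [0.5073 0.1469 0.082 ]
panR [ 0.5018 -0.1583  0.082 ]
ptr [ 0.4711 -0.2814  0.0185] mark [ 0.4555 -0.3328  0.0145] [ 0.428  -0.3293  0.0145]
axis [ 0.5078 -0.341 ] face 2.1389571827124114 lean 0.0015043924421706558 cost 2.074113868579424 [ 0.6285  1.1423 -0.0432 -0.7771  0.116   0.7884  0.2007  1.0031  0.2129
  0.3402]
markdir 2.991867905663939 3.013913824067637 r 0.06676489752570874
bar [ 0.5079 -0.3412  0.265 ]
```

```bash
python3 -m jog '{"travel":[[28,-29,0],[28,-29,0],[28,-29,0],[28,-29,0],[28,-29,0]],"dr":[[0,0,4.5],[0,0,4.5],[0,0,4.5],[0,0,4.5],[0,0,4.4]],"jaw":[0,0,0,0,0]}' 40
python3 -m jog '{"travel":[[28,-29,-10],[28,-29,-10],[28,-29,-10],[28,-29,-10],[28,-29,-10]],"dr":[[0,0,0],[0,0,0],[0,0,0],[0,0,0],[0,0,0]],"jaw":[0,0,0,0,0]}'
python3 -m jog '{"travel":[[15,-20,0],[8,-8,0],[0,0,0],[0,0,0]],"dr":[[0,0,0],[0,0,0],[0,0,0],[0,0,0]],"jaw":[0,0,0,0]}'
python3 - <<'E'
from h import *
c,im=snap("wrist","w1.png"); print(get_state()["qpos"])
print(pix(c,[[.5665,.2986,.045],[.4643,.2957,.045]]))
E
```

```text
time: 0.52
eef_pos: [0.3971, 0.4778, 0.2307]
tcp_rot: [-0.003, 1.0, -0.0, -0.0]
contact_force: [0.8, -0.2, -0.0]
opening: 0.999
time: 0.93
eef_pos: [0.5372, 0.3326, 0.1804]
tcp_rot: [-0.001, 1.0, -0.0, -0.0]
contact_force: [0.7, 0.6, 0.4]
opening: 1.001
time: 1.27
eef_pos: [0.5593, 0.3067, 0.1813]
tcp_rot: [-0.0, 1.0, 0.0, -0.0]
contact_force: [-0.9, -0.3, -1.0]
opening: 1.001
[ 3.43784355e-01  2.48672217e-01  1.71629733e+00  7.60078726e-04
  1.17669256e+00 -1.22916099e+00]
[[308.61435659 226.41726602]
 [303.66058175  97.3162569 ]]
```

View pics/w1.png

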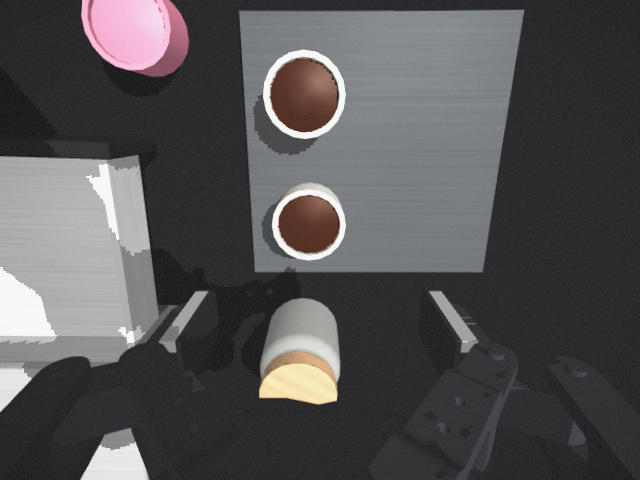

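The wrist picture shows r1 at (309,225) and r2 at (304,94), as predicted. I'll grasp r1.

```bash
python3 -m jog '{"travel":[[7,-8,-40],[0,0,-40],[0,0,-40],[0,0,-30],[0,0,-23]],"dr":[[0,0,0],[0,0,0],[0,0,0],[0,0,0],[0,0,0]],"jaw":[0,0,0,0,0]}'
python3 -m jog '{"travel":[[0,0,0],[0,0,0],[0,0,0],[0,0,0],[0,0,0]],"dr":[[0,0,0],[0,0,0],[0,0,0],[0,0,0],[0,0,0]],"jaw":[0,140,140,140,140]}' 40
python3 -m jog '{"travel":[[0,0,0],[0,0,0],[0,0,0]],"dr":[[0,0,0],[0,0,0],[0,0,0]],"jaw":[140,140,140]}'
```

```text
time: 1.73
eef_pos: [0.5632, 0.2998, 0.0051]
tcp_rot: [-0.002, 1.0, -0.0, -0.002]
contact_force: [1.0, -0.1, -0.2]
opening: 0.997
time: 2.15
eef_pos: [0.5681, 0.2995, 0.0111]
tcp_rot: [-0.001, 1.0, 0.001, 0.002]
contact_force: [-0.1, 0.9, 1.0]
opening: 0.713
time: 2.4
eef_pos: [0.5681, 0.2994, 0.0111]
tcp_rot: [-0.001, 1.0, 0.001, 0.002]
contact_force: [-1.3, 1.7, 6.2]
opening: 0.709
```

```bash
python3 -m jog '{"travel":[[0,0,20],[0,0,40],[0,0,40],[0,0,25],[0,-20,0]],"dr":[[0,0,0],[0,0,0],[0,0,0],[0,0,0],[0,0,0]],"jaw":[140,140,140,140,140]}' 60
python3 -m jog '{"travel":[[0,-40,0],[0,-40,0],[0,-40,0],[0,-40,0],[0,-30,0]],"dr":[[0,0,0],[0,0,0],[0,0,0],[0,0,0],[0,0,0]],"jaw":[140,140,140,140,140]}'
python3 -m jog '{"travel":[[0,-19,0],[0,0,0],[0,0,0]],"dr":[[0,0,0],[0,0,0],[0,0,0]],"jaw":[140,140,140]}'
```

```text
time: 2.82
eef_pos: [0.5707, 0.2818, 0.1422]
tcp_rot: [-0.002, 1.0, 0.003, 0.007]
contact_force: [0.9, 0.2, 0.0]
opening: 0.71
time: 3.23
eef_pos: [0.5658, 0.0855, 0.1333]
tcp_rot: [-0.0, 1.0, -0.0, -0.0]
contact_force: [1.0, -0.4, -3.1]
opening: 0.709
time: 3.48
eef_pos: [0.5662, 0.0684, 0.1333]
tcp_rot: [0.001, 1.0, 0.0, -0.0]
contact_force: [-0.0, 1.3, -1.6]
opening: 0.71
```

```bash
python3 -m jog '{"travel":[[0,0,-40],[0,0,-35],[0,0,-15],[0,0,-5],[0,0,0]],"dr":[[0,0,0],[0,0,0],[0,0,0],[0,0,0],[0,0,0]],"jaw":[140,140,140,140,140]}'
python3 -m jog '{"travel":[[0,0,-2],[0,0,-1],[0,0,0]],"dr":[[0,0,0],[0,0,0],[0,0,0]],"jaw":[140,140,140]}'
```

```text
time: 3.9
eef_pos: [0.5654, 0.0706, 0.037]
tcp_rot: [-0.001, 1.0, 0.0, -0.001]
contact_force: [-0.8, 0.5, -0.4]
opening: 0.715
time: 4.15
eef_pos: [0.5677, 0.0696, 0.0368]
tcp_rot: [-0.001, 1.0, -0.0, 0.001]
contact_force: [-0.6, 0.2, -1.6]
opening: 0.706
```

```bash
python3 -m jog '{"travel":[[0,0,-2],[0,0,0],[0,0,0]],"dr":[[0,0,0],[0,0,0],[0,0,0]],"jaw":[140,140,140]}'
python3 -m jog '{"travel":[[0,0,-2],[0,0,0],[0,0,0]],"dr":[[0,0,0],[0,0,0],[0,0,0]],"jaw":[140,140,140]}'
```

```text
time: 4.4
eef_pos: [0.5673, 0.0694, 0.0342]
tcp_rot: [-0.0, 1.0, 0.0, 0.001]
contact_force: [-0.2, 0.3, 1.9]
opening: 0.713
time: 4.65
eef_pos: [0.5686, 0.0694, 0.0342]
tcp_rot: [-0.0, 1.0, 0.0, 0.002]
contact_force: [-2.2, 0.5, 8.5]
opening: 0.711
```

Contact felt. I'll release, lift, go above r2 and look.

```bash
python3 -m jog '{"travel":[[0,0,1],[0,0,0],[0,0,0],[0,0,0],[0,0,30]],"dr":[[0,0,0],[0,0,0],[0,0,0],[0,0,0],[0,0,0]],"jaw":[0,0,0,0,0]}'
python3 -m jog '{"travel":[[0,0,40],[0,0,40],[0,0,35],[-10,25,0],[-15,30,0]],"dr":[[0,0,0],[0,0,0],[0,0,0],[0,0,0],[0,0,0]],"jaw":[0,0,0,0,0]}'
python3 -m jog '{"travel":[[-15,35,0],[-15,35,0],[-15,35,0],[-15,35,0],[-15,25,0]],"dr":[[0,0,0],[0,0,0],[0,0,0],[0,0,0],[0,0,0]],"jaw":[0,0,0,0,0]}'
python3 -m jog '{"travel":[[0,5,0],[0,0,0],[0,0,0]],"dr":[[0,0,0],[0,0,0],[0,0,0]],"jaw":[0,0,0]}'
cat > brown.py <<'E'
from h import *
def cakes(c,im,z,amin=150):
    h=cv2.cvtColor(im,cv2.COLOR_BGR2HSV); m=cv2.inRange(h,(0,90,25),(14,255,140))
    n,_,st,ce=cv2.connectedComponentsWithStats(m)
    for i in range(1,n):
        if st[i,4]>amin: print(st[i],ce[i].round(1),ground(c,ce[i],z).round(4))
E
python3 - <<'E'
from brown import *
for n,a in(("wrist",600),("top",40)):
    c,im=snap(n,n+"2.png"); print(n); cakes(c,im,.045,a)
print(get_state()["eef_pos"])
E
```

```text
time: 5.07
eef_pos: [0.5612, 0.0695, 0.0561]
tcp_rot: [-0.0, 1.0, 0.0, -0.007]
contact_force: [-1.4, -0.3, -0.7]
opening: 1.001
time: 5.48
eef_pos: [0.5442, 0.1236, 0.1812]
tcp_rot: [0.001, 1.0, 0.0, 0.004]
contact_force: [-0.1, 0.8, -0.3]
opening: 1.003
time: 5.9
eef_pos: [0.4651, 0.2916, 0.177]
tcp_rot: [-0.001, 1.0, 0.0, -0.0]
contact_force: [-0.6, -0.4, 0.3]
opening: 0.996
time: 6.15
eef_pos: [0.4665, 0.2941, 0.177]
tcp_rot: [-0.001, 1.0, -0.0, -0.0]
contact_force: [0.8, -0.0, -0.3]
opening: 0.999
wrist
[ 290  185   62   59 2767] [320.  214.8] [0.4625 0.2954 0.045 ]
[  21  314   61   50 2221] [ 49.9 337.9] [0.5794 0.0488 0.045 ]
top
[   0   36  640   21 5683] [322.1  47.1] [1.1238 0.0641 0.045 ]
[    6   111    82   369 10050] [ 48.2 301.7] [0.3748 0.819  0.045 ]
[308 230  17  17 189] [316.1 238. ] [0.5679 0.0708 0.045 ]
[ 13 338  24  20 141] [ 23.  346.9] [0.2484 0.8819 0.045 ]
[ 22 365  13  11  44] [ 28.1 369.4] [0.1867 0.8644 0.045 ]
[0.46703121 0.29330625 0.17709633]
```

```bash
python3 -m jog '{"travel":[[-3,2,-40],[0,0,-40],[0,0,-40],[0,0,-30],[0,0,-18]],"dr":[[0,0,0],[0,0,0],[0,0,0],[0,0,0],[0,0,0]],"jaw":[0,0,0,0,0]}'
python3 -m jog '{"travel":[[0,0,0],[0,0,0],[0,0,0],[0,0,0],[0,0,0]],"dr":[[0,0,0],[0,0,0],[0,0,0],[0,0,0],[0,0,0]],"jaw":[0,140,140,140,140]}' 60
python3 -m jog '{"travel":[[0,0,0],[0,0,0],[0,0,20],[0,0,40],[0,0,40]],"dr":[[0,0,0],[0,0,0],[0,0,0],[0,0,0],[0,0,0]],"jaw":[140,140,140,140,140]}'
python3 -m jog '{"travel":[[0,0,25],[10,-40,0],[10,-40,0],[15,-40,0],[15,-40,0]],"dr":[[0,0,0],[0,0,0],[0,0,0],[0,0,0],[0,0,0]],"jaw":[140,140,140,140,140]}'
python3 -m jog '{"travel":[[15,-40,0],[15,-40,0],[15,-40,0],[10,-40,0],[0,-35,0]],"dr":[[0,0,0],[0,0,0],[0,0,0],[0,0,0],[0,0,0]],"jaw":[140,140,140,140,140]}'
python3 -m jog '{"travel":[[0,-15,0],[0,0,0],[0,0,0]],"dr":[[0,0,0],[0,0,0],[0,0,0]],"jaw":[140,140,140]}'
```

```text
time: 6.67
eef_pos: [0.4616, 0.2938, 0.0051]
tcp_rot: [0.001, 1.0, -0.001, -0.003]
contact_force: [0.1, -0.2, 0.3]
opening: 1.0
time: 7.08
eef_pos: [0.4654, 0.2968, 0.0116]
tcp_rot: [-0.0, 1.0, 0.001, 0.002]
contact_force: [1.4, 0.4, 3.3]
opening: 0.708
time: 7.5
eef_pos: [0.461, 0.2956, 0.108]
tcp_rot: [-0.001, 1.0, -0.001, -0.003]
contact_force: [0.6, 0.5, -0.9]
opening: 0.708
time: 7.92
eef_pos: [0.512, 0.1373, 0.1342]
tcp_rot: [-0.001, 1.0, 0.0, -0.0]
contact_force: [1.0, 0.8, -1.7]
opening: 0.708
time: 8.33
eef_pos: [0.5676, -0.0561, 0.1343]
tcp_rot: [-0.0, 1.0, -0.0, 0.001]
contact_force: [0.2, 0.1, -0.9]
opening: 0.711
time: 8.58
eef_pos: [0.566, -0.0691, 0.1337]
tcp_rot: [0.0, 1.0, 0.001, -0.001]
contact_force: [-0.2, -0.6, -1.9]
opening: 0.714
```

```bash
python3 -m jog '{"travel":[[0,0,-40],[0,0,-35],[0,0,-15],[0,0,-8],[0,0,0]],"dr":[[0,0,0],[0,0,0],[0,0,0],[0,0,0],[0,0,0]],"jaw":[140,140,140,140,140]}'
python3 -m jog '{"travel":[[0,0,-2],[0,0,0],[0,0,0]],"dr":[[0,0,0],[0,0,0],[0,0,0]],"jaw":[140,140,140]}'
python3 -m jog '{"travel":[[0,0,-1],[0,0,0],[0,0,0]],"dr":[[0,0,0],[0,0,0],[0,0,0]],"jaw":[140,140,140]}'
```

```text
time: 9.0
eef_pos: [0.5667, -0.0668, 0.036]
tcp_rot: [-0.001, 1.0, 0.001, -0.0]
contact_force: [-0.6, -0.5, -1.8]
opening: 0.706
time: 9.25
eef_pos: [0.5667, -0.0681, 0.0347]
tcp_rot: [-0.001, 1.0, -0.0, 0.0]
contact_force: [-0.8, -0.3, -1.2]
opening: 0.71
time: 9.5
eef_pos: [0.567, -0.0683, 0.0345]
tcp_rot: [-0.001, 1.0, 0.0, 0.0]
contact_force: [-2.1, 2.8, 5.7]
opening: 0.711
```

```bash
python3 -m jog '{"travel":[[0,0,0],[0,0,0],[0,0,0],[0,0,0],[0,0,30]],"dr":[[0,0,0],[0,0,0],[0,0,0],[0,0,0],[0,0,0]],"jaw":[0,0,0,0,0]}'
python3 -m jog '{"travel":[[0,0,40],[0,0,40],[0,0,30],[-30,15,0],[-35,18,0]],"dr":[[0,0,0],[0,0,0],[0,0,0],[0,0,0],[0,0,0]],"jaw":[0,0,0,100,255]}'
python3 -m jog '{"travel":[[-35,15,0],[-35,15,0],[0,0,0],[0,0,0],[0,0,0]],"dr":[[0,0,0],[0,0,0],[0,0,0],[0,0,0],[0,0,0]],"jaw":[255,255,255,255,255]}'
python3 - <<'E'
from brown import *
for n,a in(("wrist",600),("top",80)):
    c,im=snap(n,n+"3.png"); print(n); cakes(c,im,.068,a)
print(get_state()["eef_pos"])
E
```

```text
time: 9.92
eef_pos: [0.5618, -0.0676, 0.0573]
tcp_rot: [-0.0, 1.0, 0.002, -0.006]
contact_force: [-1.1, 0.1, -0.8]
opening: 0.998
time: 10.33
eef_pos: [0.5043, -0.0371, 0.1771]
tcp_rot: [0.0, 1.0, -0.001, 0.004]
contact_force: [-0.3, -0.1, -0.2]
opening: 0.749
time: 10.75
eef_pos: [0.4324, -0.006, 0.174]
tcp_rot: [-0.001, 1.0, -0.0, 0.001]
contact_force: [1.3, 0.9, 1.2]
opening: 0.01
wrist
top
[   0   36  640   22 5680] [321.9  47.1] [1.114  0.0644 0.068 ]
[    7   115    81   365 10193] [ 47.5 301.8] [0.3755 0.8094 0.068 ]
[308 228  18  18 237] [316.2 236.4] [0.5709 0.0701 0.068 ]
[357 231  16  17 216] [364.4 239.1] [ 0.5658 -0.0653  0.068 ]
[ 0.43317267 -0.00638841  0.17414441]
```

View pics/top3.png

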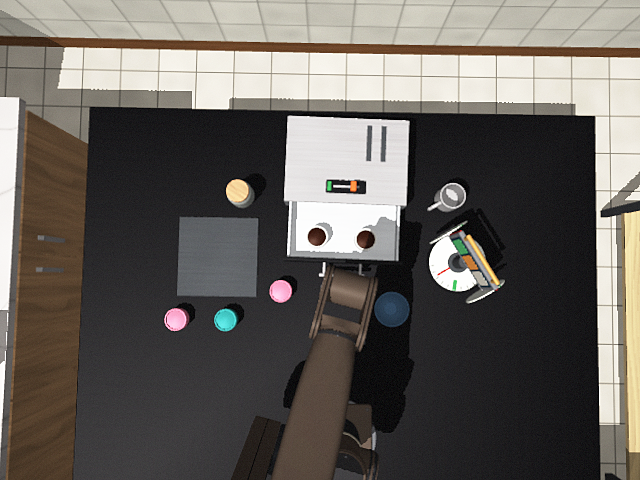

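Both ramekins stand in the drawer at (316,236) and (364,239), and the sheet is empty. Now I'll go down in front of the handle and push.

```bash
python3 -m jog '{"travel":[[-1,4,-35],[0,0,-35],[0,0,-35],[0,0,-25],[0,0,-8]],"dr":[[0,0,0],[0,0,0],[0,0,0],[0,0,0],[0,0,0]],"jaw":[255,255,255,255,255]}'
python3 -m jog '{"travel":[[0,0,0],[0,0,0],[4,0,0],[4,0,0],[4,0,0]],"dr":[[0,0,0],[0,0,0],[0,0,0],[0,0,0],[0,0,0]],"jaw":[255,255,255,255,255]}'
python3 -m jog '{"travel":[[5,0,0],[6,0,0],[7,0,0],[8,0,0],[8,0,0]],"dr":[[0,0,0],[0,0,0],[0,0,0],[0,0,0],[0,0,0]],"jaw":[255,255,255,255,255]}'
```

```text
time: 11.27
eef_pos: [0.4286, -0.0016, 0.0313]
tcp_rot: [-0.0, 1.0, 0.001, -0.004]
contact_force: [-0.1, 0.7, -0.9]
opening: 0.002
time: 11.68
eef_pos: [0.4447, -0.0021, 0.0372]
tcp_rot: [-0.001, 1.0, -0.0, 0.002]
contact_force: [-0.6, -0.6, -0.2]
opening: -0.001
time: 12.1
eef_pos: [0.4772, -0.0019, 0.0353]
tcp_rot: [-0.001, 1.0, -0.0, -0.0]
contact_force: [-3.2, -1.9, 1.4]
opening: -0.0
```

```bash
python3 -m jog '{"travel":[[8,0,0],[8,0,0],[8,0,0],[8,0,0],[8,0,0]],"dr":[[0,0,0],[0,0,0],[0,0,0],[0,0,0],[0,0,0]],"jaw":[255,255,255,255,255]}'
python3 -m jog '{"travel":[[8,0,0],[8,0,0],[8,0,0],[8,0,0],[6,0,0]],"dr":[[0,0,0],[0,0,0],[0,0,0],[0,0,0],[0,0,0]],"jaw":[255,255,255,255,255]}'
python3 -m jog '{"travel":[[5,0,0],[5,0,0],[4,0,0],[4,0,0],[3,0,0]],"dr":[[0,0,0],[0,0,0],[0,0,0],[0,0,0],[0,0,0]],"jaw":[255,255,255,255,255]}'
python3 -m jog '{"travel":[[3,0,0],[3,0,0],[2,0,0],[0,0,0]],"dr":[[0,0,0],[0,0,0],[0,0,0],[0,0,0]],"jaw":[255,255,255,255]}'
```

```text
time: 12.52
eef_pos: [0.5172, -0.0018, 0.0351]
tcp_rot: [-0.001, 1.0, -0.0, -0.0]
contact_force: [-4.0, -3.3, 1.1]
opening: -0.0
time: 12.93
eef_pos: [0.5556, -0.0017, 0.0352]
tcp_rot: [-0.0, 1.0, 0.0, 0.0]
contact_force: [-3.0, -2.2, -0.4]
opening: 0.003
time: 13.35
eef_pos: [0.576, -0.0017, 0.0353]
tcp_rot: [-0.001, 1.0, 0.0, 0.0]
contact_force: [-2.8, -2.2, 0.2]
opening: 0.004
time: 13.68
eef_pos: [0.5843, -0.0015, 0.0354]
tcp_rot: [-0.0, 1.0, 0.0, 0.001]
contact_force: [-2.0, -1.1, 0.1]
opening: -0.0
```

```bash
python3 -m jog '{"travel":[[3,0,0],[3,0,0],[3,0,0],[2,0,0],[0,0,0]],"dr":[[0,0,0],[0,0,0],[0,0,0],[0,0,0],[0,0,0]],"jaw":[255,255,255,255,255]}'
python3 -m jog '{"travel":[[2,0,0],[2,0,0],[0,0,0]],"dr":[[0,0,0],[0,0,0],[0,0,0]],"jaw":[255,255,255]}'
python3 -m jog '{"travel":[[2,0,0],[0,0,0]],"dr":[[0,0,0],[0,0,0]],"jaw":[255,255]}'
```

```text
time: 14.1
eef_pos: [0.5955, -0.0016, 0.0355]
tcp_rot: [-0.001, 1.0, 0.0, 0.001]
contact_force: [-1.6, -0.9, -0.4]
opening: -0.002
time: 14.35
eef_pos: [0.5988, -0.0017, 0.0354]
tcp_rot: [-0.001, 1.0, 0.0, 0.0]
contact_force: [-3.5, -1.4, 1.4]
opening: 0.004
time: 14.52
eef_pos: [0.5989, -0.0017, 0.0354]
tcp_rot: [-0.001, 1.0, 0.0, -0.003]
contact_force: [-8.4, -1.5, 6.7]
opening: 0.0
```

```bash
python3 -m jog '{"travel":[[2,0,0],[0,0,0],[0,0,0]],"dr":[[0,0,0],[0,0,0],[0,0,0]],"jaw":[255,255,255]}'
python3 -m jog '{"travel":[[1,0,0],[0,0,0],[0,0,0]],"dr":[[0,0,0],[0,0,0],[0,0,0]],"jaw":[255,255,255]}'
python3 -m jog '{"travel":[[-10,0,0],[-20,0,0],[-30,0,0],[0,0,40],[0,0,40]],"dr":[[0,0,0],[0,0,0],[0,0,0],[0,0,0],[0,0,0]],"jaw":[255,255,255,255,255]}'
python3 - <<'E'
from h import *
c,im=snap("top","top4.png")
d=snap("scene","scene4.png")
# predicted handle ends when home, panel
u=np.array([.7823,-.0105]);y=-.018
R=np.array([[np.cos(y),-np.sin(y)],[np.sin(y),np.cos(y)]])
print(get_state()["eef_pos"])
E
```

```text
time: 14.77
eef_pos: [0.5989, -0.0017, 0.0353]
tcp_rot: [-0.001, 1.0, 0.0, -0.006]
contact_force: [-14.1, -2.2, 10.8]
opening: -0.002
time: 15.02
eef_pos: [0.5989, -0.0017, 0.0353]
tcp_rot: [-0.001, 1.0, 0.0, -0.007]
contact_force: [-17.0, -3.2, 13.9]
opening: 0.0
time: 15.43
eef_pos: [0.5381, -0.0002, 0.1109]
tcp_rot: [-0.0, 1.0, 0.002, -0.005]
contact_force: [1.8, -0.4, -0.5]
opening: -0.004
[ 0.5492377  -0.00218255  0.12314336]
```

Drawer seated (17 N against its stop, travel 0.159 m). Next I'll go above the grab bar, yawing the tool by -147° so joint 6 stays in range.

```bash
python3 -m jog '{"travel":[[0,0,40],[0,0,40],[0,0,40],[0,0,40],[0,0,40]],"dr":[[0,0,-7],[0,0,-7],[0,0,-7],[0,0,-7],[0,0,-7]],"jaw":[255,255,255,255,255]}'
python3 -m jog '{"travel":[[-2,-21,5],[-2,-21,0],[-2,-21,0],[-2,-21,0],[-2,-21,0]],"dr":[[0,0,-7],[0,0,-7],[0,0,-7],[0,0,-7],[0,0,-7]],"jaw":[255,255,255,255,255]}'
python3 -m jog '{"travel":[[-2,-21,0],[-2,-21,0],[-2,-21,0],[-2,-21,0],[-2,-21,0]],"dr":[[0,0,-7],[0,0,-7],[0,0,-7],[0,0,-7],[0,0,-7]],"jaw":[120,120,120,120,120]}'
python3 -m jog '{"travel":[[-2,-21,0],[-2,-21,0],[-2,-21,0],[-2,-21,0],[-2,-21,0]],"dr":[[0,0,-7],[0,0,-7],[0,0,-7],[0,0,-7],[0,0,-7]],"jaw":[120,120,120,120,120]}'
python3 -m jog '{"travel":[[0,-15,0],[0,0,0],[0,0,0],[0,0,0]],"dr":[[0,0,-7],[0,0,0],[0,0,0],[0,0,0]],"jaw":[120,120,120,120]}'
python3 - <<'E'
from h import *
s=get_state(); print(s["qpos"].round(3),Rot.from_quat(s["tcp_rot"]).as_matrix().round(3))
c,im=snap("wrist","w5.png")
f=2.139; Y=np.array([-np.sin(f),np.cos(f),0]); m=np.array([.508,-.341,.265])
print(pix(c,[m,m+.07*Y,m-.07*Y]), s["eef_pos"])
a=im; t=cv2.imread("pics/top4.png")[100:320,260:560]
cv2.imwrite("pics/v5.png",np.hstack([cv2.resize(a,(480,360)),cv2.resize(t,None,fx=1.06,fy=1.06)[:,:320] if 0 else cv2.resize(t,(320,360))]))
E
```

```text
time: 15.95
eef_pos: [0.5445, -0.0013, 0.318]
tcp_rot: [0.303, 0.953, 0.001, 0.002]
contact_force: [1.4, -0.5, -0.5]
opening: -0.0
time: 16.37
eef_pos: [0.5347, -0.1075, 0.3212]
tcp_rot: [0.575, 0.818, 0.001, 0.002]
contact_force: [0.1, -0.2, -0.3]
opening: 0.003
time: 16.78
eef_pos: [0.5247, -0.2129, 0.321]
tcp_rot: [0.795, 0.607, 0.001, 0.002]
contact_force: [0.1, 0.9, -0.2]
opening: 0.527
time: 17.2
eef_pos: [0.5146, -0.3181, 0.3209]
tcp_rot: [0.94, 0.34, 0.001, 0.001]
contact_force: [0.4, -0.1, 0.2]
opening: 0.531
time: 17.53
eef_pos: [0.5142, -0.3313, 0.3205]
tcp_rot: [0.958, 0.286, 0.001, 0.0]
contact_force: [-0.3, -0.2, -0.7]
opening: 0.528
[-7.380e-01  9.300e-02  1.638e+00  1.000e-03  1.410e+00  2.530e-01] [[ 0.837  0.548  0.001]
 [ 0.548 -0.837 -0.   ]
 [ 0.001  0.001 -1.   ]]
[[326.11256794 266.52082625]
 [324.33216099 361.23483736]
 [328.30064877 152.19737094]] [ 0.51420508 -0.3312672   0.32047978]
```

View pics/v5.png

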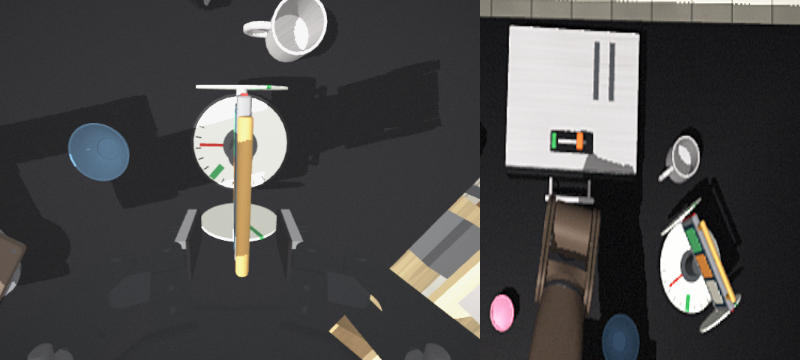

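The wrist view shows the bar from (327,153) to (321,367) in full-size pixels, within a few pixels of the prediction. The top view shows the drawer shut. I'll grasp the bar now.

```bash
python3 -m jog '{"travel":[[-6,-10,0],[0,0,-30],[0,0,-25],[0,0,-17],[0,0,0]],"dr":[[0,0,0],[0,0,0],[0,0,0],[0,0,0],[0,0,0]],"jaw":[120,120,120,120,120]}'
python3 -m jog '{"travel":[[0,0,0],[0,0,0],[0,0,0],[0,0,0],[0,0,0]],"dr":[[0,0,0],[0,0,0],[0,0,0],[0,0,0],[0,0,0]],"jaw":[255,255,255,255,255]}' 50
```

```text
time: 18.0
eef_pos: [0.5056, -0.34, 0.2432]
tcp_rot: [0.958, 0.285, -0.002, -0.004]
contact_force: [0.5, 0.1, -1.3]
opening: 0.533
time: 18.42
eef_pos: [0.5082, -0.3422, 0.2508]
tcp_rot: [0.959, 0.285, 0.001, 0.001]
contact_force: [-0.5, 1.7, 4.4]
opening: 0.119
```

```bash
python3 -m jog '{"travel":[[0,0,0],[0,0,0],[0,0,0],[0,0,0],[0,0,0]],"dr":[[0,0,5],[0,0,5],[0,0,5],[0,0,5],[0,0,5]],"jaw":[255,255,255,255,255]}' 70
python3 -m jog '{"travel":[[0,0,0],[0,0,0],[0,0,0],[0,0,0],[0,0,0]],"dr":[[0,0,5],[0,0,5],[0,0,5],[0,0,5],[0,0,4]],"jaw":[255,255,255,255,255]}'
python3 -m jog '{"travel":[[0,0,0],[0,0,0],[0,0,0]],"dr":[[0,0,0],[0,0,0],[0,0,0]],"jaw":[255,255,255]}'
python3 - <<'E'
from h import *
s=get_state(); print(s["eef_pos"],Rot.from_quat(s["tcp_rot"]).as_matrix().round(3)[:,1], s["wrist_torque"])
c,im=snap("wrist","w6.png"); c2,t=snap("top","t6.png")
cv2.imwrite("pics/v6.png",np.hstack([cv2.resize(im,(480,360)),cv2.resize(t[200:320,400:520],(320,360))]))
E
```

```text
time: 18.83
eef_pos: [0.509, -0.3412, 0.2509]
tcp_rot: [0.873, 0.487, 0.002, 0.001]
contact_force: [1.1, 3.2, 5.0]
opening: 0.112
time: 19.25
eef_pos: [0.5094, -0.34, 0.2508]
tcp_rot: [0.753, 0.658, 0.003, 0.001]
contact_force: [2.0, 6.7, 5.8]
opening: 0.112
time: 19.5
eef_pos: [0.5094, -0.3399, 0.2509]
tcp_rot: [0.754, 0.657, 0.003, 0.001]
contact_force: [1.5, 6.6, 5.4]
opening: 0.11
[ 0.50938561 -0.33994187  0.25088537] [ 0.991 -0.137  0.004] [ 1.03237509 -0.2283275   0.11251465]
```

View pics/v6.png

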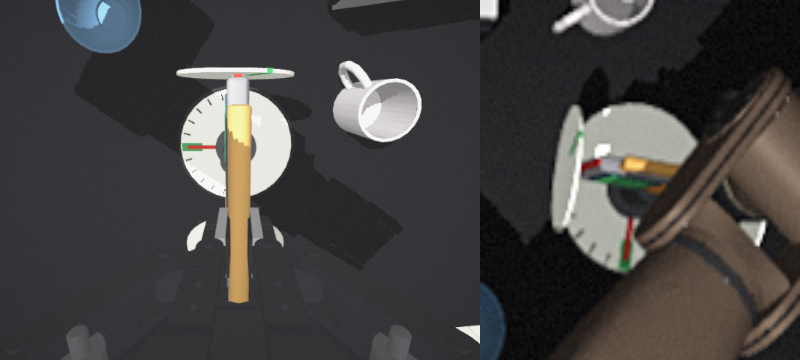

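The pointer is on the green mark in both views. Now I'll lean the screen along the 30° arc.

```bash
python3 -m jog '{"travel":[[7.8,-1.1,-0.2],[7.8,-1.1,-0.6],[7.7,-1.1,-1],[7.6,-1.1,-1.5],[7.5,-1.0,-1.8]],"dr":[[0,0,0],[0,0,0],[0,0,0],[0,0,0],[0,0,0]],"jaw":[255,255,255,255,255]}' 40
python3 -m jog '{"travel":[[7.4,-1.0,-2.2],[7.3,-1.0,-2.6],[7.2,-1.0,-3],[7,-1,-3.4],[6.8,-0.9,-3.8]],"dr":[[0,0,0],[0,0,0],[0,0,0],[0,0,0],[0,0,0]],"jaw":[255,255,255,255,255]}'
python3 -m jog '{"travel":[[0,0,0],[0,0,0],[0,0,0]],"dr":[[0,0,0],[0,0,0],[0,0,0]],"jaw":[255,255,255]}'
python3 - <<'E'
from h import *
c,im=snap("scene","s7.png",(150,100,350,250),4)
E
```

```text
time: 20.02
eef_pos: [0.5462, -0.3457, 0.2453]
tcp_rot: [0.754, 0.657, 0.0, -0.001]
contact_force: [-2.7, 3.3, 4.3]
opening: 0.112
time: 20.43
eef_pos: [0.5824, -0.3521, 0.2293]
tcp_rot: [0.754, 0.657, -0.0, 0.0]
contact_force: [-0.6, 2.0, 3.9]
opening: 0.109
time: 20.68
eef_pos: [0.583, -0.3522, 0.229]
tcp_rot: [0.754, 0.657, 0.001, 0.002]
contact_force: [3.9, 1.8, 4.0]
opening: 0.111
```

View pics/s7.png

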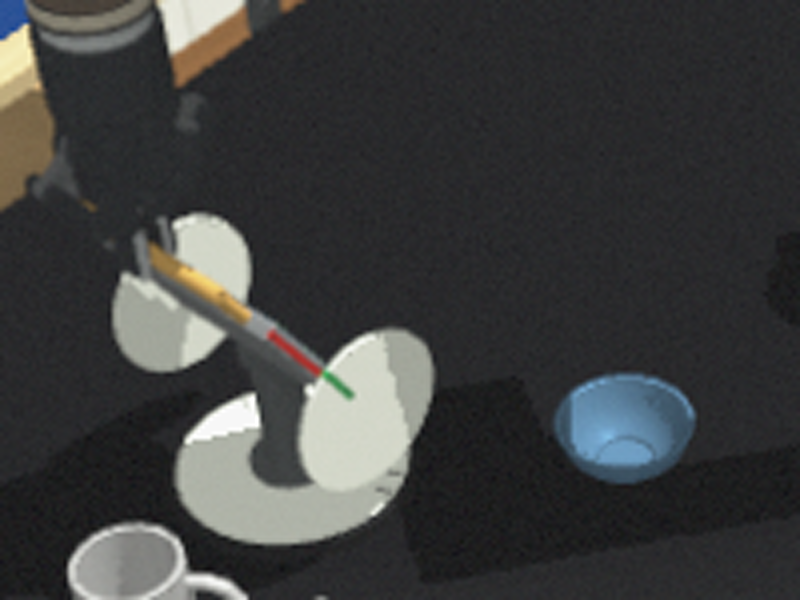

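In the scene view the red edge line (270,333)-(320,373) continues the green line (323,373)-(352,397). I'll release, rise and check both joints again.

```bash
python3 -m jog '{"travel":[[0,0,0],[0,0,0],[0,0,0],[0,0,0],[0,0,25]],"dr":[[0,0,0],[0,0,0],[0,0,0],[0,0,0],[0,0,0]],"jaw":[180,120,120,120,120]}'
python3 -m jog '{"travel":[[0,0,30],[0,0,30],[0,0,30],[0,35,0],[0,35,0]],"dr":[[0,0,0],[0,0,4],[0,0,4],[0,0,0],[0,0,0]],"jaw":[120,120,120,255,255]}'
python3 -m jog '{"travel":[[18,40,0],[18,40,0],[18,40,0],[18,40,0],[18,38,0]],"dr":[[0,0,0],[0,0,0],[0,0,0],[0,0,0],[0,0,0]],"jaw":[255,255,255,255,255]}'
python3 -m jog '{"travel":[[18,15,0],[15,6,0],[0,0,0],[0,0,0]],"dr":[[0,0,0],[0,0,0],[0,0,0],[0,0,0]],"jaw":[255,255,255,255]}'
python3 - <<'E'
from h import *
s=get_state(); print(s["eef_pos"],Rot.from_quat(s["tcp_rot"]).as_matrix().round(3)[:,1])
c,t=snap("top","t8.png"); cs,sc=snap("scene","s8.png"); cw,w=snap("wrist","w8.png")
cv2.imwrite("pics/v8.png",np.hstack([cv2.resize(t[200:320,400:520],(400,400),interpolation=cv2.INTER_CUBIC),cv2.resize(sc[130:230,170:270],(400,400),interpolation=cv2.INTER_CUBIC)]))
h=cv2.cvtColor(w,cv2.COLOR_BGR2HSV); m=cv2.inRange(h,(8,180,150),(20,255,255)); n,_,st,ce=cv2.connectedComponentsWithStats(m)
for i in range(1,n):
    if st[i,4]>60: print(st[i],ground(cw,ce[i],.1285))
print(pix(cw,[[.7055,-.029,.1285]]))
E
```

```text
time: 21.15
eef_pos: [0.5789, -0.3504, 0.246]
tcp_rot: [0.754, 0.656, -0.001, -0.006]
contact_force: [0.2, -0.4, -1.1]
opening: 0.534
time: 21.57
eef_pos: [0.5819, -0.2835, 0.3462]
tcp_rot: [0.708, 0.706, 0.0, 0.003]
contact_force: [0.5, 0.8, -0.7]
opening: 0.258
time: 21.98
eef_pos: [0.6681, -0.0908, 0.343]
tcp_rot: [0.707, 0.707, -0.0, -0.0]
contact_force: [0.6, -0.3, 0.5]
opening: 0.003
time: 22.32
eef_pos: [0.7008, -0.0712, 0.3422]
tcp_rot: [0.706, 0.708, -0.001, -0.001]
contact_force: [0.1, -0.3, 0.4]
opening: -0.001
[ 0.70081577 -0.07119746  0.34216839] [ 1.     0.002 -0.002]
[[324.03794489 156.3864296 ]]
```

View pics/v8.png

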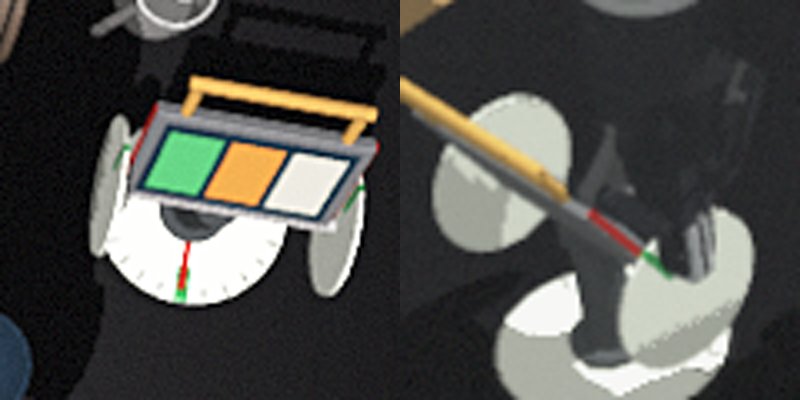

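View pics/w8.png

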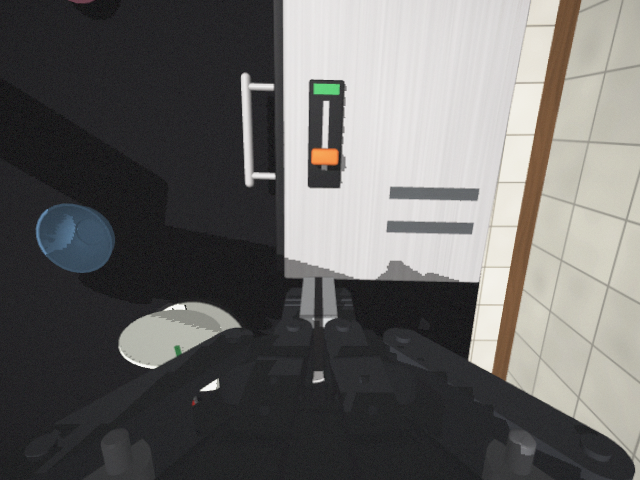

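The pointer is on the mark in the top crop, at (185,290), and the red and green gauge lines are collinear in the scene crop. The slide is at (324,157), matching the prediction of (324,156). One numeric lean check before I start.

```bash
python3 - <<'E'
from h import *
from scipy.optimize import least_squares
c=cam("top"); k=120/400
e=np.array([[(190+.5)*k-.5+400,(82+.5)*k-.5+200],[(376+.5)*k-.5+400,(115+.5)*k-.5+200]])
tip=ground(c,((182+.5)*k-.5+400,(299+.5)*k-.5+200),.0145)
def r(x):
    f,t=x;F=np.array([np.cos(f),np.sin(f),0]);Y=np.array([-F[1],F[0],0])
    m=np.array([.508,-.341,.115])-.15*np.sin(t)*F+[0,0,.15*np.cos(t)]
    P=pix(c,[m+.07*Y,m-.07*Y]); return min([(P-e).ravel(),(P-e[::-1]).ravel()],key=np.linalg.norm)
o=least_squares(r,[3,.5]);print(o.x,o.fun,"mark dir",np.arctan2(tip[1]+.341,tip[0]-.508))
E
```

```text
[2.99792807 0.53364001] [ 0.40990588 -0.43705809  0.37368689  0.4177227 ] mark dir 3.0081247272432163
```

Lean 0.534 rad, facing 2.998 against the mark's 3.008. Now the slide.

```bash
python3 -m jog '{"travel":[[5,0,-40],[0,0,-40],[0,0,-40],[0,0,-40],[0,0,-30]],"dr":[[0,0,0],[0,0,0],[0,0,0],[0,0,0],[0,0,0]],"jaw":[255,255,255,255,255]}'
python3 -m jog '{"travel":[[0,0,-18],[0,0,-10],[0,0,-5],[0,0,-2],[0,0,0]],"dr":[[0,0,0],[0,0,0],[0,0,0],[0,0,0],[0,0,0]],"jaw":[255,255,255,255,255]}'
python3 -m jog '{"travel":[[0,8,0],[0,8,0],[0,4,0],[0,0,0]],"dr":[[0,0,0],[0,0,0],[0,0,0],[0,0,0]],"jaw":[255,255,255,255]}'
```

```text
time: 22.88
eef_pos: [0.7037, -0.0724, 0.1495]
tcp_rot: [0.707, 0.707, -0.001, -0.002]
contact_force: [-0.1, -0.0, 0.2]
opening: -0.0
time: 23.3
eef_pos: [0.7067, -0.072, 0.1199]
tcp_rot: [0.707, 0.707, 0.001, 0.001]
contact_force: [0.2, -0.1, 1.3]
opening: 0.003
time: 23.63
eef_pos: [0.7064, -0.0498, 0.1193]
tcp_rot: [0.706, 0.708, 0.001, 0.001]
contact_force: [-0.4, 0.1, 0.5]
opening: 0.0
```

```bash
python3 -m jog '{"travel":[[0,4,-2],[0,9,0],[0,9,0],[0,9,0],[0,7,0]],"dr":[[0,0,0],[0,0,0],[0,0,0],[0,0,0],[0,0,0]],"jaw":[255,255,255,255,255]}'
python3 -m jog '{"travel":[[0,4,0],[0,2,0],[0,0,0]],"dr":[[0,0,0],[0,0,0],[0,0,0]],"jaw":[255,255,255]}'
python3 -m jog '{"travel":[[0,2,0],[0,0,0]],"dr":[[0,0,0],[0,0,0]],"jaw":[255,255]}'
```

```text
time: 24.05
eef_pos: [0.7071, -0.0138, 0.1168]
tcp_rot: [0.707, 0.708, 0.0, 0.002]
contact_force: [2.7, -6.3, 0.7]
opening: -0.004
time: 24.3
eef_pos: [0.7073, -0.0084, 0.1169]
tcp_rot: [0.706, 0.708, -0.0, 0.003]
contact_force: [3.2, -6.5, 0.3]
opening: 0.003
time: 24.47
eef_pos: [0.7073, -0.0081, 0.1169]
tcp_rot: [0.706, 0.708, -0.001, 0.004]
contact_force: [3.0, -9.4, 0.3]
opening: -0.002
```

```bash
python3 -m jog '{"travel":[[0,1,0],[0,0,0],[0,0,0]],"dr":[[0,0,0],[0,0,0],[0,0,0]],"jaw":[255,255,255]}'
python3 -m jog '{"travel":[[0,-15,0],[0,-30,0],[0,-30,0],[0,0,40],[0,0,40]],"dr":[[0,0,0],[0,0,0],[0,0,0],[0,0,0],[0,0,0]],"jaw":[255,255,255,255,255]}'
python3 -m jog '{"travel":[[0,0,40],[0,0,40],[0,0,40],[0,0,0],[0,0,0]],"dr":[[0,0,0],[0,0,0],[0,0,0],[0,0,0],[0,0,0]],"jaw":[255,255,255,255,255]}'
python3 - <<'E'
from h import *
c,t=snap("top","t9.png"); cs,sc=snap("scene","s9.png"); cw,w=snap("wrist","w9.png")
cv2.imwrite("pics/v9.png",np.hstack([cv2.resize(w,(400,300)),cv2.resize(sc,(400,300))]))
a=cv2.resize(t[100:340,160:520],(800,533),interpolation=cv2.INTER_CUBIC);cv2.imwrite("pics/v10.png",a)
E
```

```text
time: 24.72
eef_pos: [0.7073, -0.0081, 0.1169]
tcp_rot: [0.707, 0.708, -0.001, 0.004]
contact_force: [3.2, -11.3, 0.1]
opening: 0.003
time: 25.13
eef_pos: [0.703, -0.0793, 0.1917]
tcp_rot: [0.708, 0.707, -0.002, -0.005]
contact_force: [1.7, -0.4, 0.7]
opening: 0.001
time: 25.55
eef_pos: [0.7071, -0.0781, 0.321]
tcp_rot: [0.706, 0.708, 0.002, 0.003]
contact_force: [-0.2, 0.3, -0.1]
opening: 0.002
```

View pics/v9.png

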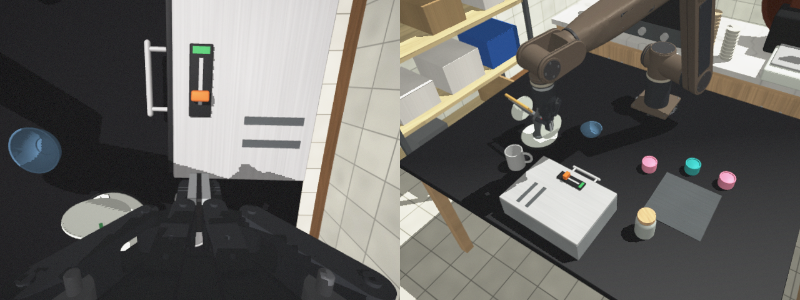

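View pics/v10.png

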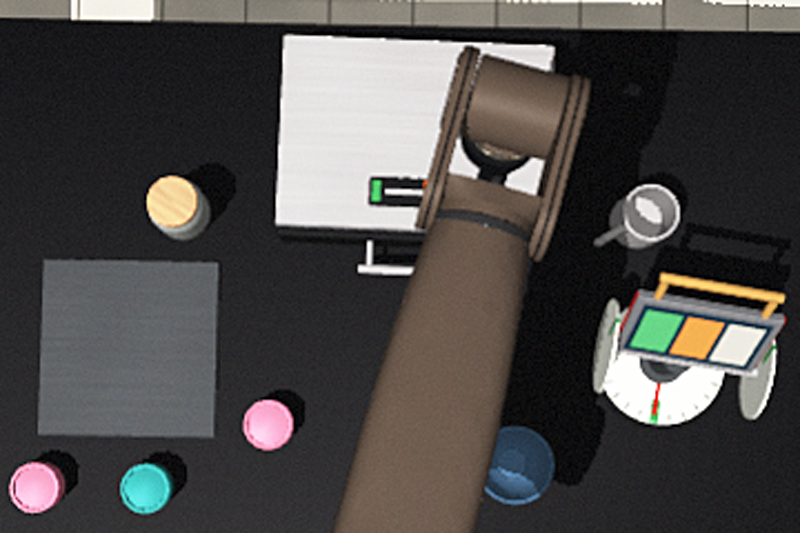

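The slide has sprung back (orange at (200,96), the end away from the green). The drawer is home, the screen is set, and the jar, jug, bowl and decoys look unmoved. Handing in.

```bash
python3 -c "from plant import *; print(sign_off())"
```

```text
the job is handed in; nothing more can be done
None
```

The job is handed in, finished at 25.6 s on the robot's clock.

- **Ramekins:** Only two were on the sheet. I put both upright on the drawer floor and checked them from above before closing. After closing they can't be seen, so I have no direct check that they stayed upright; the push was slow and showed only 2–4 N until the drawer met its stop.
- **Drawer:** I pushed it in about 0.159 m until it seated, pressing about 17 N along the push direction against the stop. The later pictures show it shut.
- **Screen:** The pointer stands on the green mark, facing 2.998 rad against 3.008 rad for the mark. The lean measures 0.534 rad against the wanted 0.524, and the red and green gauge lines continue each other. Both are well within the 0.09 rad allowed.
- **Start slide:** With the drawer home and the screen set, I pushed it to its end stop (40 mm, up to 11 N). I held it there about 0.4–0.5 s, then let go; the last wrist picture shows it back at rest.
- **Other things:** The sugar jar, milk jug, bowl and the pink and turquoise look-alikes look unmoved in the last pictures. No check failed or disagreed with another.

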